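# Empty the tipping pan into the tool tray

### The job

Empty the nuts and bolts from the tipping pan into the black tray: turn the clamp's T-handle a quarter turn clockwise to free the pan, push the front arm of the red lever gently down until you feel it come up against its stop, and hold it there until everything has slid out. Then push the pan back fully level with the lever's rear arm, and turn the T-handle back to lock it. Do not touch the nuts and bolts, and leave the tray and the things round about where they are.

Things in the scene. Friction and masses are not known exactly. Their poses are not given: they have to be found in the camera images.
- stand: Grey cast stand bolted to the worktop; it differs in place and yaw each time. Origin on the worktop under the middle of the pan's hinge axis; x along that axis, y towards the pan's mouth, z up. The axis is 130 mm above the origin. The pan lies between two 60 mm long (y) cheeks at x = +-63 mm, the lever in the plane x = -110 mm, the clamp on a pillar at y = -108 mm, x = 0. Base plate 10 mm thick.
- pan (a joint): Tilt of the pan about the stand's x axis (rad): 0 = level, where its tail meets a rubber rest that gives a little (to about -0.05 when pushed with 15 N) and springs back; grows as the mouth (+y) goes down and the tail goes up; could reach 1.1, but the lever meets the stop sooner. Friction (0.15 N m) holds it at any angle.
- pan_floor (a point): Middle of the pan's floor, 12 mm below the hinge axis. Open-fronted aluminium pan: inside 92 mm wide (x), narrower at the mouth, floor from y = -73 to +94 mm, walls to 23 mm above the axis; a steel tongue sticks out of its tail, under the clamp.
- lever: Red flat lever on the pan's shaft, on the stand's -x side: a bar 210 mm long (y), 26 mm wide (x), 10 mm thick, origin at its middle on the hinge axis. Its front arm (+y, same side as the mouth) is pushed down to tip the pan, its rear arm (-y) is pushed down to bring it back. Each takes about 3 N at 60 mm from the axis until a stop or rest is met; push with far less than 40 N.
- lever_front (a point): Point on the top face of the lever's front arm, 60 mm from the axis; the arm goes on for 45 mm beyond it.
- lever_rear (a point): Point on the top face of the lever's rear arm, 60 mm from the axis; the arm goes on for 45 mm beyond it.
- stop: The stop: a 20 mm steel sleeve with a rubber-capped screw, under the lever's front arm, 42 mm from the axis. Origin at the sleeve's foot. The screw is set differently each time and its height is not measured: the lever may meet it at any tilt from about 0.57 to 0.80 rad, to be found by touch. The lever has come down on it when they press on each other.
- clamp (a joint): Turn of the clamp (rad): 0 = locked, its steel dog lies over the pan's tongue and the pan cannot tip; grows clockwise seen from above; clear of the tongue from about 1.2, ends at 1.57. Friction 0.05 N m holds it at any angle.
- clamp_grip (a point): Middle of the clamp's black T-handle, on its upright turning axis, 195 mm above the worktop. The handle is a bar 46 mm long, 12 mm wide, 24 mm high (183 to 207 mm above the worktop) on a 12 mm stem. This frame's y runs along the bar, the same way as the dog points; at clamp = 0 it is parallel to the stand's y.
- tray_black: Open black plastic tool tray, loose, 130 mm (x) by 270 mm (y), 44 mm high, 3 mm walls, one cross wall. Origin under its middle. Stands under the pan's mouth, its y roughly along the stand's y; stays there. What lies in it has its origin under 40 mm above the worktop.
- nut_m12: Steel hexagon nut, 19 x 22 x 9 mm, lies in the pan at the start. Origin in the middle of its underside.
- nut_m12_1: A second nut like it, in the pan.
- bolt_m10: Steel hexagon bolt, 17 x 19 x 37 mm, stands on its head in the pan at the start. Origin in the middle of the head's face.
- bolt_m10_1: A second bolt like it, in the pan.
- tape_measure: Yellow tape measure, 43 x 79 x 66 mm. Bystander; origin at its underside.
- chalk_block: Red rubber block, 30 x 50 x 20 mm. Bystander; origin at its underside.
- spanner_13: Combination spanner, 36 x 210 x 7 mm, long along its y. Bystander; origin at its underside.
- jar_1: Clear jar with a grey lid, 56 mm across, 90 mm high. Bystander; origin at its underside.
- aerosol_1: Spray can, 67 mm across, 189 mm high, at the back. Bystander; origin at its underside.

How it is judged:
On the way, in this order (a step that is already met when the one before it is completed fails the run):
1. the clamp is turned clear of the pan's tongue (value of joint clamp above 1.15 rad), for 0.2 s.
2. the lever is held down against its stop, with all four nuts and bolts in the tray (contact force between stop and lever above 1 N and value of joint pan above 0.5 rad and x of nut_m12 in the frame of tray_black between -0.058 and 0.058 m and y of nut_m12 in the frame of tray_black between -0.13 and 0.13 m and z of nut_m12 in the frame of tray_black between -0.005 and 0.04 m and x of nut_m12_1 in the frame of tray_black between -0.058 and 0.058 m and y of nut_m12_1 in the frame of tray_black between -0.13 and 0.13 m and z of nut_m12_1 in the frame of tray_black between -0.005 and 0.04 m and x of bolt_m10 in the frame of tray_black between -0.058 and 0.058 m and y of bolt_m10 in the frame of tray_black between -0.13 and 0.13 m and z of bolt_m10 in the frame of tray_black between -0.005 and 0.04 m and x of bolt_m10_1 in the frame of tray_black between -0.058 and 0.058 m and y of bolt_m10_1 in the frame of tray_black between -0.13 and 0.13 m and z of bolt_m10_1 in the frame of tray_black between -0.005 and 0.04 m), for 0.3 s.
3. the pan is back level (value of joint pan below 0.05 rad), for 0.2 s.
At the end, for the whole second after the job is handed in: The pan is level (within 0.05 rad), the clamp is turned back over its tongue (within 0.25 rad of locked), and both nuts and both bolts lie at rest inside the black tray (value of joint pan below 0.05 rad and value of joint clamp below 0.25 rad and x of nut_m12 in the frame of tray_black between -0.058 and 0.058 m and y of nut_m12 in the frame of tray_black between -0.13 and 0.13 m and z of nut_m12 in the frame of tray_black between -0.005 and 0.04 m and x of nut_m12_1 in the frame of tray_black between -0.058 and 0.058 m and y of nut_m12_1 in the frame of tray_black between -0.13 and 0.13 m and z of nut_m12_1 in the frame of tray_black between -0.005 and 0.04 m and x of bolt_m10 in the frame of tray_black between -0.058 and 0.058 m and y of bolt_m10 in the frame of tray_black between -0.13 and 0.13 m and z of bolt_m10 in the frame of tray_black between -0.005 and 0.04 m and x of bolt_m10_1 in the frame of tray_black between -0.058 and 0.058 m and y of bolt_m10_1 in the frame of tray_black between -0.13 and 0.13 m and z of bolt_m10_1 in the frame of tray_black between -0.005 and 0.04 m and linear speed of each of nut_m12, nut_m12_1, bolt_m10, bolt_m10_1 below 0.02 m/s); the robot touches nothing.
It fails at once if the lever is pushed with more than 40 N (contact force between the fingers and lever above 40 N).
It fails at once if the fingers touch a nut or bolt (contact force between the fingers and nut_m12 above 0.5 N or contact force between the fingers and nut_m12_1 above 0.5 N or contact force between the fingers and bolt_m10 above 0.5 N or contact force between the fingers and bolt_m10_1 above 0.5 N).
It fails at once if the tray is moved more than 30 mm (distance of tray_black from where it was at the start of the episode above 0.03 m).
It fails at once if a bystander is moved more than 20 mm (distance of any of tape_measure, chalk_block, spanner_13, jar_1, aerosol_1 from where it was at the start of the episode above 0.02 m).
It also fails if it takes over 61 s, if anything falls off the work surface, if the arm or the gripper's body presses on something with over 40 N, if the wrist force passes 120 N, or if a joint passes its speed limit or range.

### The arm

A 6-joint arm with a two-finger parallel gripper is mounted at the origin on a cart in front of the work surface, level with it; the furniture and walls round the work are solid. World frame = base frame: x ahead of the robot, y to its left, z up, the work surface at z = 0. Lengths are in m, angles in rad, forces in N, time in s.
With the tool pointing down it reaches from about 0.25 to 0.775 m from the base axis. Payload 4 kg.
Tool frame: the origin (TCP) lies on the centre line of the jaws, within the pads' length; the fingertips stand 8 mm ahead of it and the grasp point (between the pads) lies 11 mm behind it; y points along the fingers, x is the direction in which the jaws open and shut, and the axes are right-handed (so a half turn about y gives the same grasp; the last joint's range is limited). The gripper opens to 94 mm and grips with 3 to 60 N. Pads are 16 mm wide; open, the fingers measure 119 mm over their backs; the gripper's body (75 mm by 177 mm) begins 78 mm behind the grasp point.
Start: joints at [1.113, 0.087, 1.371, -0, 1.684, -0.103], TCP at [0.191, 0.516, 0.214] pointing down, gripper open.
Joint ranges: [-3.1, 3.1], [-0.76, 2.03], [0.27, 2.55], [-1.08, 4.22], [0.17, 2.65], [-2.57, 2.57]. Speed limits (rad/s): [2.79, 2.79, 3.14, 3.14, 3.14, 3.14].

### API

Orientations are given as [roll, pitch, yaw] about the fixed x, y, z axes, in that order (R = Rz(yaw) Ry(pitch) Rx(roll)).
In Python, from bench import robot gives the robot as it stands.
- The arm moves only by the tool step_arm, never from a script. Its argument "commands" is a list of rows, each an object with "xyz": the shift along the world's x, y, z in m, a list of three; "twist": the turn, a rotation vector about the world's x, y, z in degrees, a list of three. In form: [{"xyz": [tx, ty, tz], "twist": [ax, ay, az]}, ...]. A call has 1 to 12 rows; each row is the pose to reach, as a shift and turn from the pose commanded when the call began; what a row does not reach only later rows make up. A row lasts 1/12 s, in which the tool goes at most 41.7 mm and 7.16 degrees, less where a joint would pass 70% of its speed; a pose out of reach is approached as far as the arm can. A call with a gripper value outside its range is refused whole. "fingers" is the closure in counts, from 0 (fully open) to 255 (shut), set as the call begins (left out, the last holds). The fingers move at their own pace and stop on an object; the grip force is fixed at half the most. Time passes only in rows, so rows that repeat a pose let the fingers close. It gives the time, the measured TCP pose, the force and the opening at its end, in the units of the state.
- robot.get_obs(): the state, without advancing time (a new reading comes with each control period).
- robot.snapshot(name): name is "side" or "top" or "wrist"; returns (picture, depth): 384x512x3 uint8, red, green, blue; 384x512 float32, m along the optical axis (not along the pixel's ray), 0 where there is no reading.
- robot.camera_info(name): a dict with "fx", "fy", "cx", "cy" (pixels), "R" (3x3) and "t" (3): a world point X has camera coordinates R X + t. Camera axes: x right, y down, z forward; pixel columns grow to the right and rows downward; lengths in m; the calibration is good to about 2 mm. A picture is of the moment at which its call begins: read the wrist's pose just before it. camera_info takes no time and is no camera call; for the wrist camera it gives the pose at the moment of the call.
- robot.close_job(): hands the job in, once; it reports no verdict.
The state is a dict: "time": time; "joint_positions": joint angles; "qvel": joint speeds; "joint_torque": joint torques, N m; "tool_pos": TCP position; "ee_rot": TCP orientation; "wrist_force": force on the tool from outside, world axes, zero at the start; "wrist_torque": the same for the moment, N m; "width": finger opening in m.
Only numpy, scipy, OpenCV 4.12 (cv2) and the standard library are available. Lean on these libraries where they do the work, as an engineer would, in place of code of your own. Each camera call takes 0.05 s, during which the arm holds its last target.

## Working session

There is one attempt and no reset: what is moved stays moved. The work goes in short steps, Python scripts to look and compute and a tool call to move; the robot and the scene stay as the last step left them, time stands still between calls to the robot, and variables do not carry over. Pictures are saved under pics/ and viewed, and the job is handed in when it is done.

Besides the shell and the picture viewer there is one more tool, called by a JSON object that holds its "method" and its "body". step_arm: Moves the arm, as the interface text tells. Its arguments: {"type":"object","properties":{"commands":{"type":"array"},"fingers":{"type":"number"}},"required":["commands"]}

```bash
ls; mkdir -p pics; python3 - <<'E'
from bench import robot
import cv2,numpy as np
print(robot.get_obs())
for n in ["side","top","wrist"]:
    print(n,robot.camera_info(n))
    p,d=robot.snapshot(n)
    cv2.imwrite(f"pics/{n}0.png",p[:,:,::-1]); np.save(f"pics/{n}0.npy",d)
E
```

```text
pics
{'time': 0.0, 'joint_positions': array([ 1.11285535e+00,  8.79276312e-02,  1.37223084e+00,  1.85081447e-05,
        1.68361971e+00, -1.03078647e-01]), 'qvel': array([ 1.71528340e-03,  8.57596575e-04,  3.43321744e-05, -1.42869708e-03,
        5.19268448e-04, -1.30186640e-03]), 'joint_torque': array([ 6.07182938e-04, -3.40192723e+01, -3.02426791e+01,  7.19257188e-02,
        3.29295325e-02, -1.72214154e-04]), 'tool_pos': array([0.19085377, 0.51525509, 0.21233102]), 'ee_rot': array([-1.57055315,  0.00217203,  1.21593632]), 'wrist_force': array([-0.77895771, -0.22353792,  0.60286454]), 'wrist_torque': array([0.01289687, 0.03735092, 0.10090183]), 'width': 0.09402889452308455}
side {'fx': 433.53689153731597, 'fy': 433.53689153731597, 'cx': 247.18610345170387, 'cy': 187.66393785687555, 'R': array([[ 0.99627908, -0.08424248,  0.01819872],
       [-0.04433461, -0.68201446, -0.72999364],
       [ 0.07390826,  0.72647057, -0.6832116 ]]), 't': array([-0.52242646,  0.28994801,  1.00195575])}
top {'fx': 415.3229485198754, 'fy': 415.3229485198754, 'cx': 257.8773597828899, 'cy': 183.2904998217792, 'R': array([[-1.47624911e-03, -9.99985471e-01,  5.18451737e-03],
       [-9.89647945e-01,  7.16923526e-04, -1.43514570e-01],
       [ 1.43508768e-01, -5.34271022e-03, -9.89634624e-01]]), 't': array([0.23971059, 0.5351628 , 0.98373305])}
wrist {'fx': 289.9857712800329, 'fy': 289.9857712800329, 'cx': 254.97643880443104, 'cy': 189.21093531858617, 'R': array([[ 0.3464566 ,  0.93806503, -0.00135038],
       [ 0.90138697, -0.33251096,  0.27737699],
       [ 0.25974864, -0.0973163 , -0.96076021]]), 't': array([-0.54925101, -0.02826021,  0.39144125])}
```

View pics/side0.png

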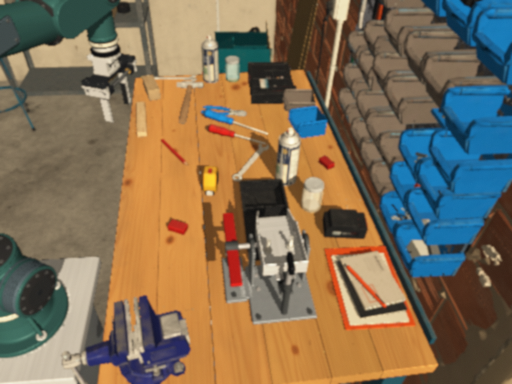

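View pics/top0.png

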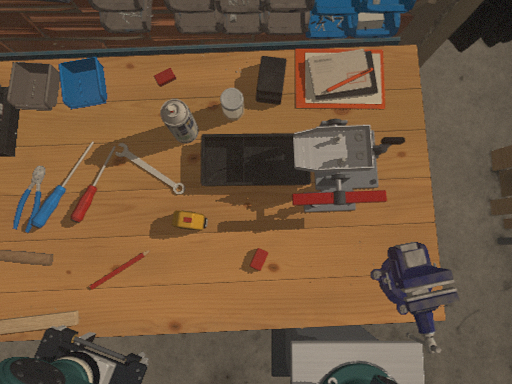

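View pics/wrist0.png

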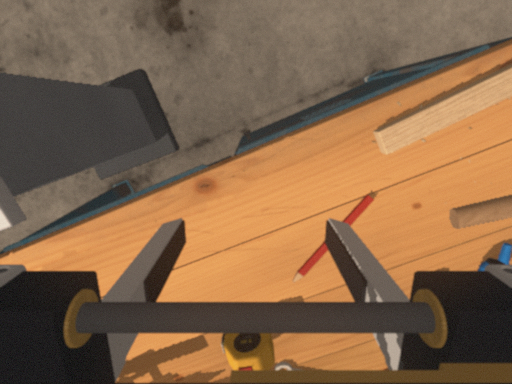

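```bash
cat > h.py <<'E'
from bench import robot
import cv2,numpy as np
def world(n,u,v,z):  # pixel arrays & depth -> world
    c=robot.camera_info(n)
    P=np.stack([(u-c['cx'])/c['fx']*z,(v-c['cy'])/c['fy']*z,z],-1)
    return (P-c['t'])@c['R']
def cloud(n,d):
    v,u=np.mgrid[0:384,0:512].astype(float)
    return world(n,u,v,d)
def onplane(n,u,v,z):
    c=robot.camera_info(n); C=-c['R'].T@c['t']
    r=c['R'].T@np.array([(u-c['cx'])/c['fx'],(v-c['cy'])/c['fy'],1]); return C+r*(z-C[2])/r[2]
def pix(n,X):
    c=robot.camera_info(n); p=c['R']@np.asarray(X)+c['t']; return c['fx']*p[0]/p[2]+c['cx'],c['fy']*p[1]/p[2]+c['cy']
E
python3 - <<'E'
from h import *
for n,box in [("top",(280,180,400,215)),("side",(215,200,250,300))]:
    p=cv2.imread(f"pics/{n}0.png"); d=np.load(f"pics/{n}0.npy"); W=cloud(n,d)
    b,g,r=[p[:,:,i].astype(int) for i in range(3)]
    m=(r>110)&(g<60)&(b<70)&(d>0)
    mm=np.zeros_like(m); x0,y0,x1,y1=box; mm[y0:y1,x0:x1]=1; m&=mm
    P=W[m]; P=P[(P[:,2]>.12)&(P[:,2]<.16)]
    print(n,len(P),np.median(P,0),np.percentile(P[:,2],[5,25,50,75,95]))
    # min area rect
    rect=cv2.minAreaRect(P[:,:2].astype(np.float32)*1000); print(rect)
    vx=cv2.fitLine(P[:,:2].astype(np.float32),cv2.DIST_HUBER,0,.01,.01).ravel(); print(vx,np.degrees(np.arctan2(vx[1],vx[0])))
    cv2.imwrite(f"pics/{n}_z.png",cv2.resize(p[100:320,200:420] if n=="side" else p[100:240,180:420],None,fx=3,fy=3,interpolation=cv2.INTER_CUBIC)[:600,:800])
p=cv2.imread("pics/top0.png");d=np.load("pics/top0.npy");W=cloud("top",d)
m=(p.max(2)<60)&(W[:,:,2]>.165)&(W[:,:,2]<.23); mm=np.zeros_like(m);mm[120:170,360:420]=1;m&=mm
P=W[m];print("handle",len(P),np.median(P,0),cv2.minAreaRect(P[:,:2].astype(np.float32)*1000))
p=cv2.imread("pics/side0.png");d=np.load("pics/side0.npy");W=cloud("side",d)
m=(p.max(2)<60)&(W[:,:,2]>.165)&(W[:,:,2]<.23);P=W[m]
P=P[(P[:,1]<0.2)&(abs(P[:,0]-.55)<.3)]
print("handle side",len(P),np.median(P,0),P.min(0),P.max(0))
E
```

```text
top 851 [0.49053336 0.04446549 0.13421424] [0.13169407 0.13309537 0.13421424 0.13535957 0.13680831]
((490.3426818847656, 59.2501106262207), (24.26924705505371, 206.11940002441406), 2.1214759349823)
[ 0.0369064  -0.9993187   0.49127927  0.02662811] -87.88493
side 685 [0.49101511 0.03121436 0.13496292] [0.13251684 0.13399376 0.13496292 0.13596174 0.13748881]
((491.2428894042969, 55.49639129638672), (25.9754695892334, 208.92152404785156), 2.0832324028015137)
[ 0.02719206 -0.9996302   0.49110302  0.04670612] -88.44181
handle 154 [ 0.60186311 -0.04017378  0.20502575] ((603.46337890625, -42.567848205566406), (11.85537052154541, 44.73330307006836), 0.7709773182868958)
handle side 119 [ 0.60301393 -0.05063823  0.20494537] [ 0.59849119 -0.07119845  0.16958118] [0.84951462 0.18015087 0.20979389]
```

View pics/top_z.png

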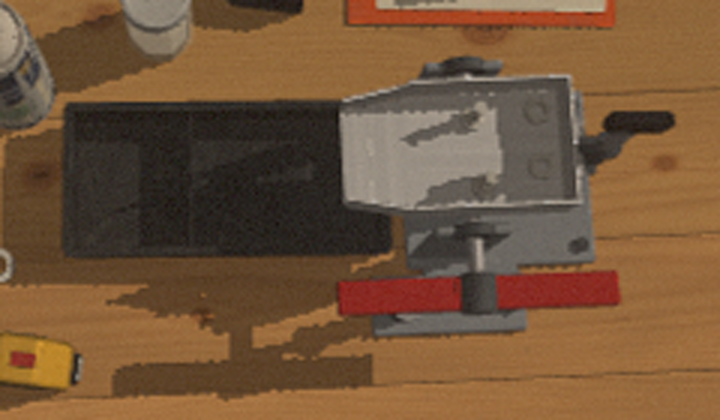

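View pics/side_z.png

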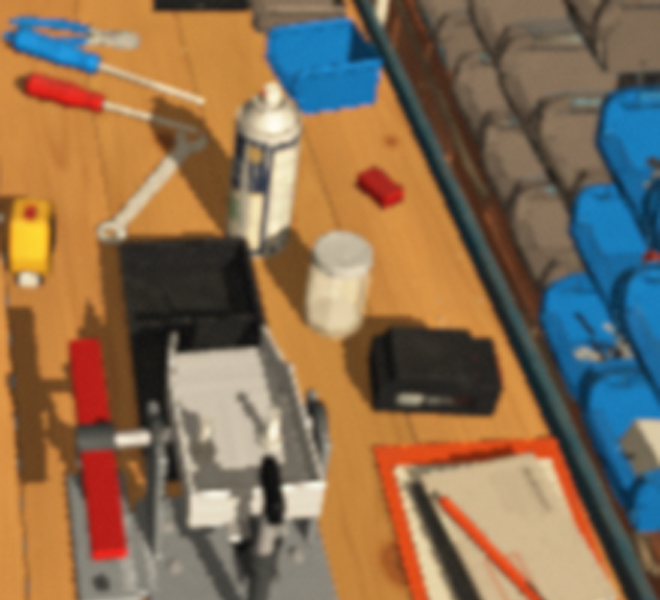

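{"method": "step_arm", "body": {"commands": [{"xyz": [0.02,-0.02,0.03],"twist": [0,0,-7]},{"xyz": [0.04,-0.05,0.06],"twist": [0,0,-14]},{"xyz": [0.06,-0.08,0.08],"twist": [0,0,-21]},{"xyz": [0.085,-0.11,0.09],"twist": [0,0,-28]},{"xyz": [0.11,-0.14,0.1],"twist": [0,0,-35]},{"xyz": [0.135,-0.17,0.1],"twist": [0,0,-42]},{"xyz": [0.16,-0.2,0.1],"twist": [0,0,-49]},{"xyz": [0.185,-0.23,0.1],"twist": [0,0,-56]},{"xyz": [0.21,-0.26,0.1],"twist": [0,0,-63]},{"xyz": [0.235,-0.29,0.1],"twist": [0,0,-67.5]},{"xyz": [0.26,-0.32,0.1],"twist": [0,0,-67.5]},{"xyz": [0.28,-0.35,0.1],"twist": [0,0,-67.5]}], "fingers": 120}}

```text
time: 1.15
tool_pos: [0.4722, 0.1638, 0.3129]
ee_rot: [-1.571, 0.0, 0.037]
wrist_force: [0.5, -0.6, 0.6]
width: 0.05
```

```bash
python3 - <<'E'
from h import *
p=cv2.imread("pics/side0.png");d=np.load("pics/side0.npy");W=cloud("side",d)
m=(p.max(2)<60)&(W[:,:,2]>.165)&(W[:,:,2]<.23);P=W[m]
P=P[(abs(P[:,1]+.045)<0.04)&(abs(P[:,0]-.60)<.04)]
print(len(P),np.median(P,0),P.min(0),P.max(0)); Q=P[P[:,2]>.2]; print(len(Q),np.median(Q,0),Q.min(0),Q.max(0))
p=cv2.imread("pics/top0.png");d=np.load("pics/top0.npy");W=cloud("top",d)
m=(p.max(2)<60)&(W[:,:,2]>.195)&(W[:,:,2]<.23)
P=W[m];P=P[(abs(P[:,1]+.045)<0.04)&(abs(P[:,0]-.60)<.04)]
print(len(P),P.min(0),P.max(0))
o=robot.get_obs();print(o['tool_pos'],o['ee_rot'],o['width'])
E
```

```text
104 [ 0.60237424 -0.05353189  0.20560934] [ 0.59849119 -0.07119845  0.19161286] [ 0.60867153 -0.02977308  0.20979389]
82 [ 0.60290345 -0.05216422  0.20647276] [ 0.59849119 -0.07037384  0.20007679] [ 0.60867153 -0.02977308  0.20979389]
142 [ 0.59738492 -0.06495521  0.195405  ] [ 0.60951859 -0.02017688  0.20869927]
[0.4722443  0.16384485 0.31287169] [-1.57099005e+00  4.96210261e-04  3.71354115e-02] 0.04996545681056369
```

{"method": "step_arm", "body": {"commands": [{"xyz": [0.022,-0.034,0],"twist": [0,0,0]},{"xyz": [0.044,-0.068,0],"twist": [0,0,0]},{"xyz": [0.066,-0.102,0],"twist": [0,0,0]},{"xyz": [0.088,-0.136,0],"twist": [0,0,0]},{"xyz": [0.11,-0.17,0],"twist": [0,0,0]},{"xyz": [0.125,-0.2,0],"twist": [0,0,0]},{"xyz": [0.132,-0.21,-0.02],"twist": [0,0,0]},{"xyz": [0.132,-0.21,-0.04],"twist": [0,0,0]},{"xyz": [0.132,-0.21,-0.05],"twist": [0,0,0]},{"xyz": [0.132,-0.21,-0.05],"twist": [0,0,0]},{"xyz": [0.132,-0.21,-0.05],"twist": [0,0,0]}]}}

```text
time: 2.07
tool_pos: [0.6026, -0.0437, 0.263]
ee_rot: [-1.57, 0.002, 0.039]
wrist_force: [0.8, 0.7, 0.1]
width: 0.0495
```

```bash
python3 - <<'E'
from h import *
for n in ["wrist","side"]:
    p,d=robot.snapshot(n); cv2.imwrite(f"pics/{n}1.png",p[:,:,::-1]); np.save(f"pics/{n}1.npy",d)
    if n=="wrist":
        W=cloud(n,d); m=(p.max(2)<70)&(W[:,:,2]>.195)&(W[:,:,2]<.215)&(abs(W[:,:,0]-.604)<.04)&(abs(W[:,:,1]+.045)<.05)
        P=W[m]; print(len(P)); 
        if len(P): print(P.min(0),P.max(0),np.median(P,0),cv2.minAreaRect(P[:,:2].astype(np.float32)*1000))
o=robot.get_obs();print(o['tool_pos'],o['ee_rot'],o['width'],o['joint_positions'])
E
```

```text
596
[ 0.59818864 -0.0642116   0.19500005] [ 0.60929722 -0.02110078  0.20968835] [ 0.60345845 -0.03969256  0.20747772] ((604.0137939453125, -42.624473571777344), (11.079572677612305, 43.11885070800781), 0.8546958565711975)
[ 0.60333793 -0.04359226  0.26522324] [-1.57126641 -0.0025854   0.03899828] 0.050021995143506304 [-1.65868459e-01  2.05801235e-01  1.13531478e+00  6.74389414e-05
  1.79784966e+00 -2.04850865e-01]
```

View pics/wrist1.png

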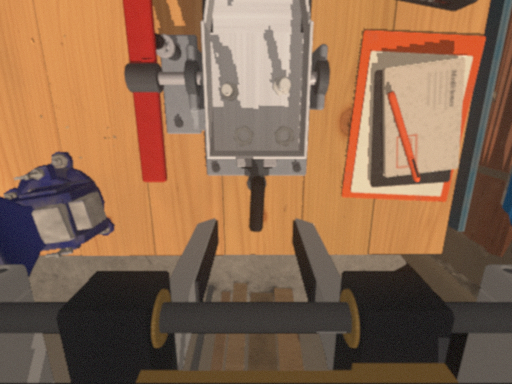

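View pics/side1.png

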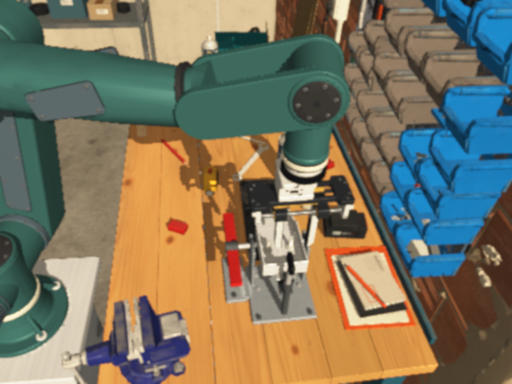

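{"method": "step_arm", "body": {"commands": [{"xyz": [0,-0.002,-0.02],"twist": [0,0,0]},{"xyz": [0,-0.002,-0.04],"twist": [0,0,0]},{"xyz": [0,-0.002,-0.055],"twist": [0,0,0]},{"xyz": [0,-0.002,-0.07],"twist": [0,0,0]},{"xyz": [0,-0.002,-0.077],"twist": [0,0,0]},{"xyz": [0,-0.002,-0.077],"twist": [0,0,0]}]}}

```text
time: 2.67
tool_pos: [0.6025, -0.0456, 0.1858]
ee_rot: [-1.57, 0.001, 0.039]
wrist_force: [0.0, -0.1, -1.0]
width: 0.0493
```

{"method": "step_arm", "body": {"commands": [{"xyz": [0,0,0],"twist": [0,0,0]},{"xyz": [0,0,0],"twist": [0,0,0]},{"xyz": [0,0,0],"twist": [0,0,0]},{"xyz": [0,0,0],"twist": [0,0,0]},{"xyz": [0,0,0],"twist": [0,0,0]},{"xyz": [0,0,0],"twist": [0,0,0]}], "fingers": 255}}

```text
time: 3.17
tool_pos: [0.6033, -0.0463, 0.187]
ee_rot: [-1.571, -0.001, 0.038]
wrist_force: [2.2, 0.5, 0.9]
width: 0.0131
```

{"method": "step_arm", "body": {"commands": [{"xyz": [0,0,0],"twist": [0,0,-4]},{"xyz": [0,0,0],"twist": [0,0,-8]},{"xyz": [0,0,0],"twist": [0,0,-12]},{"xyz": [0,0,0],"twist": [0,0,-16]},{"xyz": [0,0,0],"twist": [0,0,-20]},{"xyz": [0,0,0],"twist": [0,0,-24]},{"xyz": [0,0,0],"twist": [0,0,-27]},{"xyz": [0,0,0],"twist": [0,0,-30]}]}}

```text
time: 3.83
tool_pos: [0.603, -0.0461, 0.187]
ee_rot: [-1.571, -0.0, -0.488]
wrist_force: [-0.8, -0.3, 1.4]
width: 0.012
```

{"method": "step_arm", "body": {"commands": [{"xyz": [0,0,0],"twist": [0,0,-5]},{"xyz": [0,0,0],"twist": [0,0,-10]},{"xyz": [0,0,0],"twist": [0,0,-15]},{"xyz": [0,0,0],"twist": [0,0,-20]},{"xyz": [0,0,0],"twist": [0,0,-25]},{"xyz": [0,0,0],"twist": [0,0,-30]},{"xyz": [0,0,0],"twist": [0,0,-35]},{"xyz": [0,0,0],"twist": [0,0,-40]},{"xyz": [0,0,0],"twist": [0,0,-45]},{"xyz": [0,0,0],"twist": [0,0,-50]},{"xyz": [0,0,0],"twist": [0,0,-54]},{"xyz": [0,0,0],"twist": [0,0,-54]}]}}

```text
time: 4.83
tool_pos: [0.6022, -0.0449, 0.187]
ee_rot: [-1.572, 0.002, -1.428]
wrist_force: [-4.0, 3.3, 3.7]
width: 0.0114
```

{"method": "step_arm", "body": {"commands": [{"xyz": [0,0,0],"twist": [0,0,0]},{"xyz": [0,0,0],"twist": [0,0,0]},{"xyz": [0,0,0],"twist": [0,0,0]},{"xyz": [0,0,0.03],"twist": [0,0,0]},{"xyz": [0,0,0.06],"twist": [0,0,0]},{"xyz": [0,0,0.09],"twist": [0,0,0]},{"xyz": [0,0,0.1],"twist": [0,0,0]},{"xyz": [0,0,0.1],"twist": [0,0,0]}], "fingers": 130}}

```text
time: 5.5
tool_pos: [0.6046, -0.0468, 0.2905]
ee_rot: [-1.563, -0.003, -1.428]
wrist_force: [-0.3, -0.7, 0.4]
width: 0.046
```

```bash
python3 - <<'E'
from h import *
p,d=robot.snapshot("wrist"); cv2.imwrite(f"pics/wrist2.png",p[:,:,::-1])
W=cloud("wrist",d); m=(p.max(2)<70)&(W[:,:,2]>.2)&(W[:,:,2]<.215)&(abs(W[:,:,0]-.604)<.04)&(abs(W[:,:,1]+.045)<.05)
P=W[m]; print(len(P)); 
if len(P): print(P.min(0),P.max(0),cv2.minAreaRect(P[:,:2].astype(np.float32)*1000))
o=robot.get_obs();print(o['tool_pos'],o['ee_rot'],o['width'],o['joint_positions'])
E
```

```text
477
[ 0.5817759  -0.05026583  0.20002257] [ 0.62395548 -0.03560185  0.20545515] ((602.9282836914062, -43.77294921875), (42.29475021362305, 11.003198623657227), 8.401602745056152)
[ 0.60376946 -0.04660274  0.28750284] [-1.56789027e+00 -1.32463744e-03 -1.42813009e+00] 0.04577721467314399 [-1.70429059e-01  2.09641511e-01  1.08701295e+00 -3.78983977e-04
  1.84176540e+00  1.25759709e+00]
```

View pics/wrist2.png

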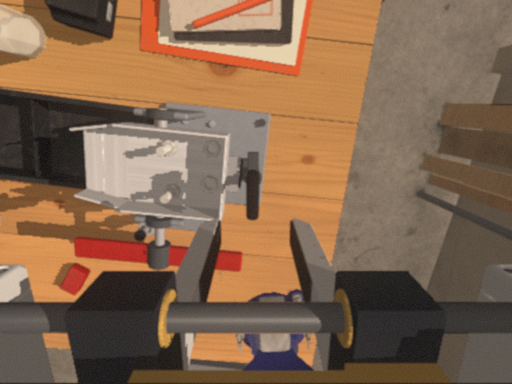

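{"method": "step_arm", "body": {"commands": [{"xyz": [-0.005,0.007,0],"twist": [0,0,7]},{"xyz": [-0.015,0.02,0],"twist": [0,0,14]},{"xyz": [-0.026,0.038,0],"twist": [0,0,21]},{"xyz": [-0.037,0.055,0],"twist": [0,0,28]},{"xyz": [-0.048,0.07,0],"twist": [0,0,35]},{"xyz": [-0.059,0.086,0],"twist": [0,0,42]},{"xyz": [-0.07,0.102,0],"twist": [0,0,49]},{"xyz": [-0.081,0.118,0],"twist": [0,0,56]},{"xyz": [-0.092,0.134,0],"twist": [0,0,63]},{"xyz": [-0.103,0.15,0],"twist": [0,0,70]},{"xyz": [-0.1155,0.1685,0],"twist": [0,0,77]},{"xyz": [-0.1155,0.1685,-0.02],"twist": [0,0,84]}], "fingers": 255}}

```text
time: 6.55
tool_pos: [0.4867, 0.1249, 0.2676]
ee_rot: [-1.569, -0.003, 0.048]
wrist_force: [-0.3, 0.5, 1.3]
width: 0.0006
```

{"method": "step_arm", "body": {"commands": [{"xyz": [0,0,-0.02],"twist": [0,0,0]},{"xyz": [0,0,-0.04],"twist": [0,0,0]},{"xyz": [0,0,-0.06],"twist": [0,0,0]},{"xyz": [0,0,-0.08],"twist": [0,0,0]},{"xyz": [0,0,-0.095],"twist": [0,0,0]},{"xyz": [0,0,-0.105],"twist": [0,0,0]},{"xyz": [0,0,-0.105],"twist": [0,0,0]}]}}

```text
time: 7.13
tool_pos: [0.4848, 0.1218, 0.1563]
ee_rot: [-1.572, 0.009, 0.038]
wrist_force: [-0.0, 0.7, 0.5]
width: 0.0006
```

```bash
python3 - <<'E'
from h import *
for n in ["top","side"]:
    p,d=robot.snapshot(n); cv2.imwrite(f"pics/{n}3.png",p[:,:,::-1])
p=cv2.imread("pics/side3.png")[130:320,180:400]; cv2.imwrite("pics/side3z.png",cv2.resize(p,None,fx=3,fy=3))
o=robot.get_obs();print(o['tool_pos'],o['ee_rot'],o['width'],o['wrist_force'])
E
```

```text
[0.48698712 0.12210054 0.16034279] [-1.57107956  0.0021739   0.03788152] 0.0008748546919128098 [ 0.90572741 -0.2306365   0.13542842]
```

View pics/side3z.png

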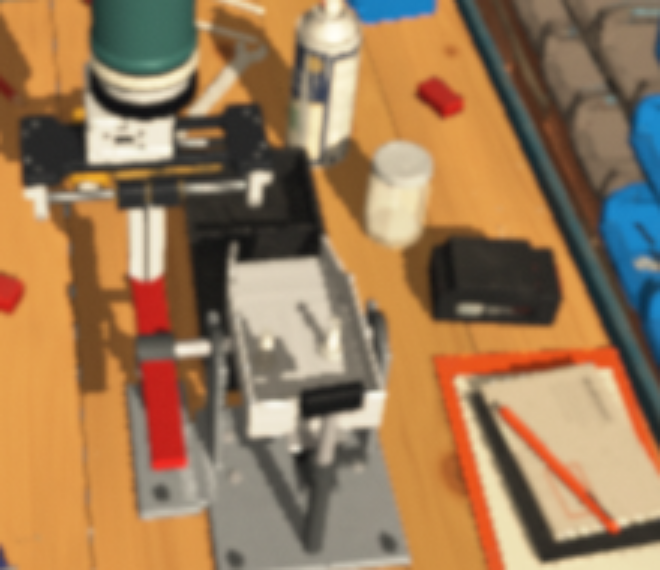

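View pics/top3.png

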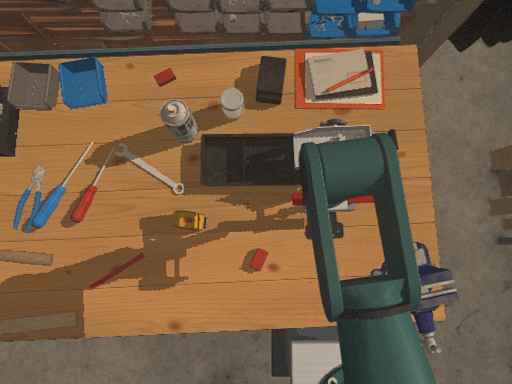

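{"method": "step_arm", "body": {"commands": [{"xyz": [0.001,0,-0.003],"twist": [0,0,0]},{"xyz": [0.001,0,-0.006],"twist": [0,0,0]},{"xyz": [0.001,0,-0.009],"twist": [0,0,0]},{"xyz": [0.001,0,-0.012],"twist": [0,0,0]},{"xyz": [0.001,0,-0.015],"twist": [0,0,0]},{"xyz": [0.001,0,-0.0175],"twist": [0,0,0]},{"xyz": [0.001,0,-0.02],"twist": [0,0,0]},{"xyz": [0.001,0,-0.0225],"twist": [0,0,0]},{"xyz": [0.001,0,-0.025],"twist": [0,0,0]},{"xyz": [0.001,0,-0.0275],"twist": [0,0,0]},{"xyz": [0.001,0,-0.03],"twist": [0,0,0]},{"xyz": [0.001,0,-0.03],"twist": [0,0,0]}]}}

```text
time: 8.23
tool_pos: [0.4886, 0.1221, 0.1311]
ee_rot: [-1.571, -0.0, 0.038]
wrist_force: [-1.0, 0.4, 1.7]
width: 0.0008
```

{"method": "step_arm", "body": {"commands": [{"xyz": [0,0,-0.002],"twist": [0,0,0]},{"xyz": [0,0,-0.004],"twist": [0,0,0]},{"xyz": [0,0,-0.006],"twist": [0,0,0]},{"xyz": [0,0,-0.008],"twist": [0,0,0]},{"xyz": [0,0,-0.01],"twist": [0,0,0]},{"xyz": [0,0,-0.012],"twist": [0,0,0]},{"xyz": [0,0,-0.012],"twist": [0,0,0]}]}}

```text
time: 8.82
tool_pos: [0.4889, 0.1224, 0.1191]
ee_rot: [-1.57, -0.001, 0.038]
wrist_force: [0.8, -1.0, 2.3]
width: 0.0007
```

```bash
python3 - <<'E'
from h import *
p,d=robot.snapshot("side"); p=p[130:320,180:400,::-1]; cv2.imwrite("pics/side4z.png",cv2.resize(p,None,fx=3,fy=3))
o=robot.get_obs();print(o['tool_pos'],o['ee_rot'],o['wrist_force'])
E
```

```text
[0.48880016 0.12247226 0.11915572] [-1.57027680e+00 -4.88878925e-04  3.79006867e-02] [ 0.65539668 -0.63921462  0.71925025]
```

View pics/side4z.png

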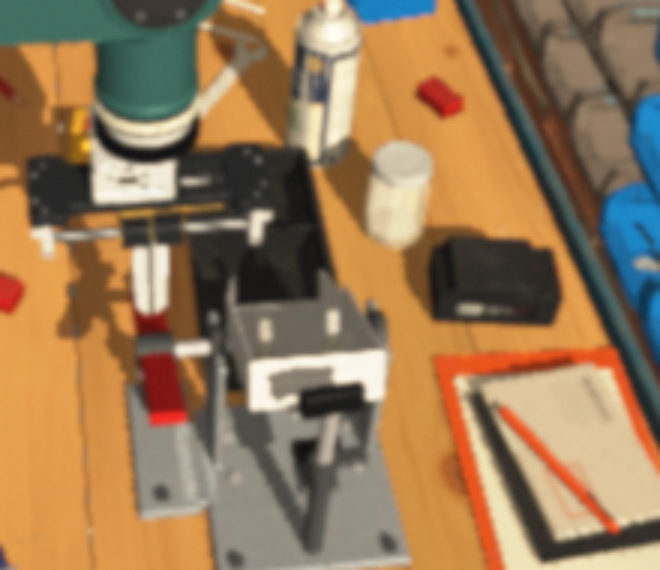

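{"method": "step_arm", "body": {"commands": [{"xyz": [0,0,-0.001],"twist": [0,0,0]},{"xyz": [0,0,-0.002],"twist": [0,0,0]},{"xyz": [0,0,-0.003],"twist": [0,0,0]},{"xyz": [0,0,-0.004],"twist": [0,0,0]},{"xyz": [0,0,-0.005],"twist": [0,0,0]}]}}

```text
time: 9.28
tool_pos: [0.4887, 0.1223, 0.1145]
ee_rot: [-1.571, -0.0, 0.038]
wrist_force: [0.3, -1.0, 3.9]
width: 0.0008
```

{"method": "step_arm", "body": {"commands": [{"xyz": [0,0,-0.001],"twist": [0,0,0]},{"xyz": [0,0,-0.002],"twist": [0,0,0]},{"xyz": [0,0,-0.003],"twist": [0,0,0]}]}}

```text
time: 9.53
tool_pos: [0.4884, 0.1223, 0.1112]
ee_rot: [-1.571, 0.0, 0.038]
wrist_force: [0.5, -1.0, 3.5]
width: 0.0003
```

{"method": "step_arm", "body": {"commands": [{"xyz": [0,0,-0.001],"twist": [0,0,0]},{"xyz": [0,0,-0.002],"twist": [0,0,0]}]}}

```text
time: 9.7
tool_pos: [0.4884, 0.1223, 0.1092]
ee_rot: [-1.571, 0.001, 0.038]
wrist_force: [0.6, -0.2, 3.7]
width: 0.0007
```

{"method": "step_arm", "body": {"commands": [{"xyz": [0,0,-0.001],"twist": [0,0,0]},{"xyz": [0,0,-0.002],"twist": [0,0,0]}]}}

```text
time: 9.87
tool_pos: [0.4884, 0.1223, 0.1073]
ee_rot: [-1.571, 0.0, 0.038]
wrist_force: [0.3, -0.4, 3.0]
width: 0.0004
```

{"method": "step_arm", "body": {"commands": [{"xyz": [0,0,-0.001],"twist": [0,0,0]},{"xyz": [0,0,-0.002],"twist": [0,0,0]}]}}

```text
time: 10.03
tool_pos: [0.4885, 0.1223, 0.1054]
ee_rot: [-1.571, 0.0, 0.038]
wrist_force: [0.2, 0.3, 3.1]
width: 0.0008
```

{"method": "step_arm", "body": {"commands": [{"xyz": [0,0,-0.001],"twist": [0,0,0]},{"xyz": [0,0,-0.002],"twist": [0,0,0]}]}}

```text
time: 10.2
tool_pos: [0.4886, 0.1223, 0.1035]
ee_rot: [-1.571, -0.0, 0.038]
wrist_force: [-0.1, -0.1, 4.3]
width: 0.0004
```

{"method": "step_arm", "body": {"commands": [{"xyz": [0,0,-0.001],"twist": [0,0,0]},{"xyz": [0,0,-0.002],"twist": [0,0,0]}]}}

```text
time: 10.37
tool_pos: [0.4889, 0.1224, 0.1025]
ee_rot: [-1.571, -0.001, 0.038]
wrist_force: [-2.7, -0.0, 9.5]
width: 0.0
```

{"method": "step_arm", "body": {"commands": [{"xyz": [0,0,0],"twist": [0,0,0]},{"xyz": [0,0,0],"twist": [0,0,0]},{"xyz": [0,0,0],"twist": [0,0,0]},{"xyz": [0,0,0],"twist": [0,0,0]},{"xyz": [0,0,0],"twist": [0,0,0]},{"xyz": [0,0,0],"twist": [0,0,0]},{"xyz": [0,0,0],"twist": [0,0,0]},{"xyz": [0,0,0],"twist": [0,0,0]}]}}

```text
time: 11.03
tool_pos: [0.4888, 0.1224, 0.1025]
ee_rot: [-1.571, -0.001, 0.038]
wrist_force: [-0.3, -0.4, 7.1]
width: 0.0005
```

```bash
python3 - <<'E'
from h import *
p,d=robot.snapshot("side"); p=p[130:320,180:400,::-1]; cv2.imwrite("pics/side5z.png",cv2.resize(p,None,fx=3,fy=3))
p,d=robot.snapshot("top"); cv2.imwrite("pics/top5.png",cv2.resize(p[100:240,180:420,::-1],None,fx=3,fy=3)); np.save("pics/top5.npy",d)
o=robot.get_obs();print(o['tool_pos'],o['ee_rot'],o['wrist_force'])
E
```

```text
[0.48882664 0.12239324 0.1025651 ] [-1.57054820e+00 -1.11145476e-03  3.79439430e-02] [-1.04386327 -0.68248454  7.59401145]
```

View pics/side5z.png

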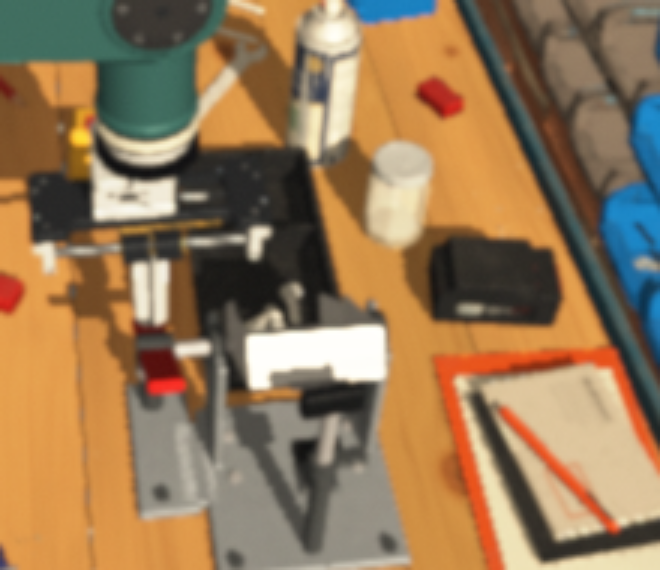

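View pics/top5.png

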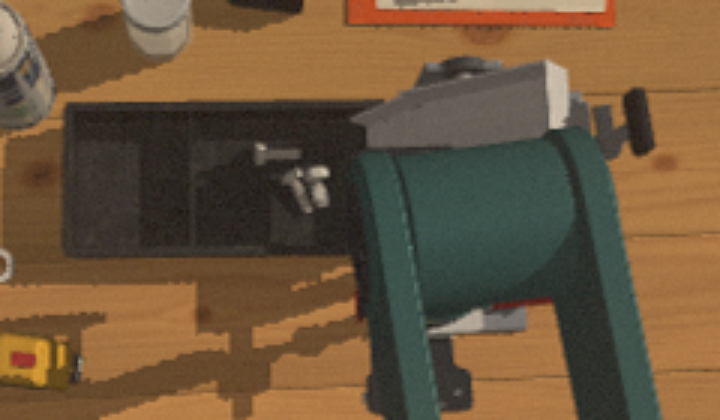

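```bash
python3 - <<'E'
from h import *
p,d=robot.snapshot("top"); q=cv2.resize(p[130:200,240:340,::-1],None,fx=8,fy=8,interpolation=cv2.INTER_CUBIC); cv2.imwrite("pics/top6.png",cv2.convertScaleAbs(q,alpha=1.6))
W=cloud("top",d); m=(p.min(2)>75)&(W[:,:,2]<.06); mm=np.zeros_like(m);mm[140:180,255:300]=1; m=(m&mm).astype(np.uint8)
n,l,s,c=cv2.connectedComponentsWithStats(m)
for i in range(1,n): print(s[i],c[i],np.median(W[l==i],0),W[l==i][:,2].max())
p,d=robot.snapshot("side"); q=cv2.resize(p[190:260,230:320,::-1],None,fx=8,fy=8,interpolation=cv2.INTER_CUBIC); cv2.imwrite("pics/side6.png",cv2.convertScaleAbs(q,alpha=1.4))
E
```

```text
[265 148   4   7  18] [266.72222222 150.44444444] [0.622329   0.21574069 0.01598822] 0.02047218725156581
[270 150   9   3  21] [274.47619048 150.76190476] [0.62297341 0.19527222 0.01257965] 0.015165293141663093
[282 155   8  14  62] [285.96774194 160.96774194] [0.59591024 0.16806417 0.01893979] 0.026948593026060216
[275 156   9  15  44] [278.93181818 161.90909091] [0.59624794 0.18525084 0.01306897] 0.02199034916644689
```

View pics/top6.png

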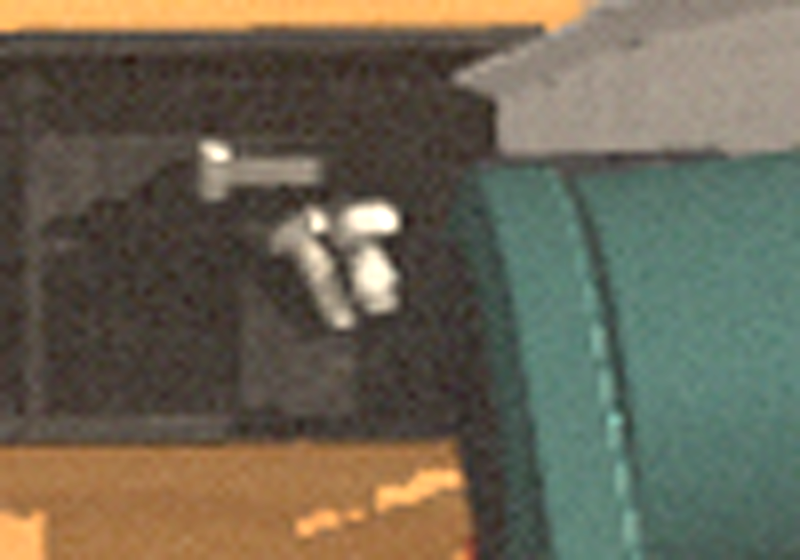

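View pics/side6.png

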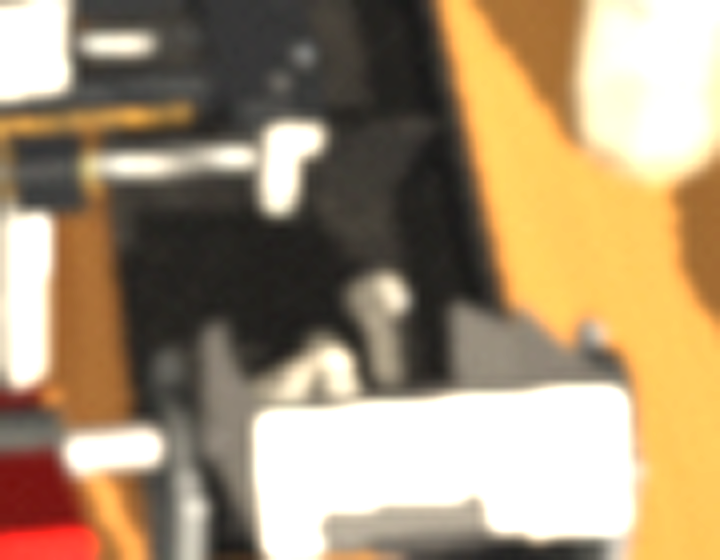

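{"method": "step_arm", "body": {"commands": [{"xyz": [0,0,0.01],"twist": [0,0,0]},{"xyz": [0,0,0.04],"twist": [0,0,0]},{"xyz": [0,0,0.08],"twist": [0,0,0]},{"xyz": [0,0,0.12],"twist": [0,0,0]},{"xyz": [0,0,0.16],"twist": [0,0,0]},{"xyz": [0,-0.01,0.19],"twist": [0,0,0]},{"xyz": [0.002,-0.05,0.19],"twist": [0,0,0]},{"xyz": [0.004,-0.09,0.19],"twist": [0,0,0]},{"xyz": [0.004,-0.12,0.19],"twist": [0,0,0]},{"xyz": [0.004,-0.12,0.19],"twist": [0,0,0]}]}}

```text
time: 12.07
tool_pos: [0.4923, -0.0022, 0.291]
ee_rot: [-1.573, 0.001, 0.032]
wrist_force: [0.3, 0.1, -0.4]
width: 0.0003
```

```bash
python3 - <<'E'
from h import *
o=robot.get_obs();print(o['tool_pos'],o['ee_rot'],o['wrist_force'])
for n in ["wrist","top","side"]:
    p,d=robot.snapshot(n); np.save(f"pics/{n}7.npy",d); p=p[:,:,::-1]
    if n=="side": p=cv2.resize(p[130:320,180:400],None,fx=3,fy=3)
    if n=="top": p=cv2.resize(p[100:240,180:420],None,fx=3,fy=3)
    cv2.imwrite(f"pics/{n}7.png",p)
    if n=="top": cv2.imwrite("pics/top7.png",p)
E
```

```text
[ 0.49232019 -0.00216891  0.29095645] [-1.57295346e+00  1.46942816e-03  3.15644096e-02] [ 0.32053969  0.0772858  -0.39171687]
```

View pics/wrist7.png

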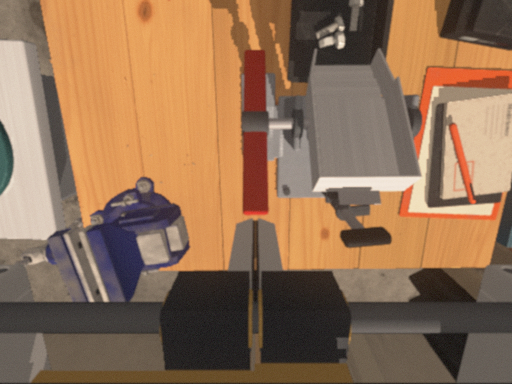

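View pics/side7.png

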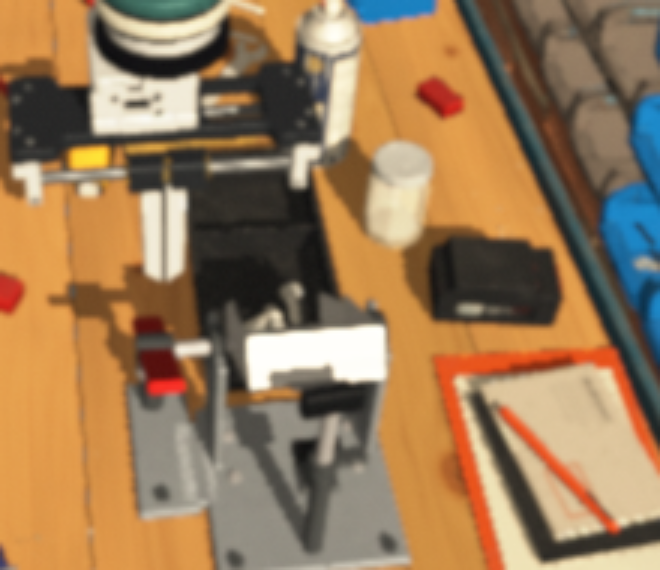

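View pics/top7.png

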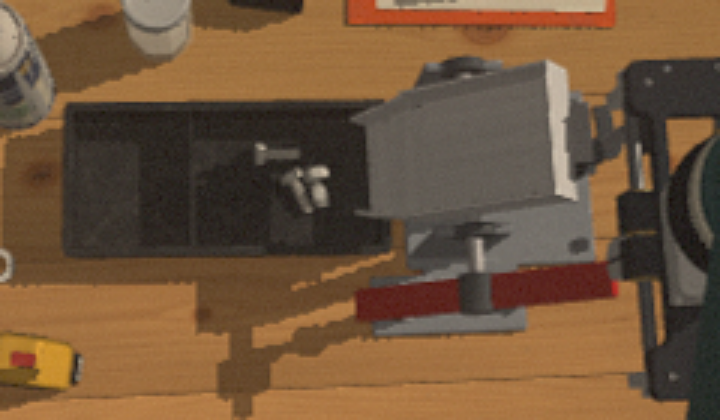

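{"method": "step_arm", "body": {"commands": [{"xyz": [0,0.002,-0.03],"twist": [0,0,0]},{"xyz": [0,0.002,-0.06],"twist": [0,0,0]},{"xyz": [0,0.002,-0.08],"twist": [0,0,0]},{"xyz": [0,0.002,-0.088],"twist": [0,0,0]},{"xyz": [0,0.002,-0.092],"twist": [0,0,0]},{"xyz": [0,0.002,-0.096],"twist": [0,0,0]},{"xyz": [0,0.002,-0.1],"twist": [0,0,0]},{"xyz": [0,0.002,-0.104],"twist": [0,0,0]},{"xyz": [0,0.002,-0.108],"twist": [0,0,0]},{"xyz": [0,0.002,-0.112],"twist": [0,0,0]},{"xyz": [0,0.002,-0.116],"twist": [0,0,0]},{"xyz": [0,0.002,-0.12],"twist": [0,0,0]}]}}

```text
time: 13.22
tool_pos: [0.493, 0.004, 0.1718]
ee_rot: [-1.571, -0.002, 0.038]
wrist_force: [0.0, -0.6, 3.5]
width: 0.0005
```

{"method": "step_arm", "body": {"commands": [{"xyz": [0,0,-0.0025],"twist": [0,0,0]},{"xyz": [0,0,-0.005],"twist": [0,0,0]},{"xyz": [0,0,-0.0075],"twist": [0,0,0]},{"xyz": [0,0,-0.01],"twist": [0,0,0]},{"xyz": [0,0,-0.0125],"twist": [0,0,0]},{"xyz": [0,0,-0.015],"twist": [0,0,0]},{"xyz": [0,0,-0.0175],"twist": [0,0,0]},{"xyz": [0,0,-0.019],"twist": [0,0,0]}]}}

```text
time: 13.88
tool_pos: [0.4925, 0.0042, 0.1521]
ee_rot: [-1.571, 0.0, 0.038]
wrist_force: [0.5, -1.4, 2.2]
width: 0.0005
```

{"method": "step_arm", "body": {"commands": [{"xyz": [0,0,-0.0015],"twist": [0,0,0]},{"xyz": [0,0,-0.003],"twist": [0,0,0]},{"xyz": [0,0,-0.0045],"twist": [0,0,0]},{"xyz": [0,0,-0.006],"twist": [0,0,0]}]}}

```text
time: 14.22
tool_pos: [0.4926, 0.0041, 0.1464]
ee_rot: [-1.571, 0.0, 0.038]
wrist_force: [-0.9, -2.6, 2.3]
width: 0.0006
```

{"method": "step_arm", "body": {"commands": [{"xyz": [0,0,-0.001],"twist": [0,0,0]},{"xyz": [0,0,-0.002],"twist": [0,0,0]}]}}

```text
time: 14.38
tool_pos: [0.4926, 0.0042, 0.1444]
ee_rot: [-1.571, 0.0, 0.038]
wrist_force: [0.4, -2.2, 3.1]
width: 0.0006
```

{"method": "step_arm", "body": {"commands": [{"xyz": [0,0,-0.001],"twist": [0,0,0]},{"xyz": [0,0,-0.002],"twist": [0,0,0]}]}}

```text
time: 14.55
tool_pos: [0.4926, 0.0041, 0.1427]
ee_rot: [-1.571, -0.0, 0.038]
wrist_force: [-1.6, -2.0, 6.5]
width: 0.0003
```

{"method": "step_arm", "body": {"commands": [{"xyz": [0,0,-0.001],"twist": [0,0,0]},{"xyz": [0,0,-0.0015],"twist": [0,0,0]},{"xyz": [0,0,-0.0015],"twist": [0,0,0]},{"xyz": [0,0,-0.0015],"twist": [0,0,0]},{"xyz": [0,0,-0.0015],"twist": [0,0,0]}]}}

```text
time: 14.97
tool_pos: [0.4926, 0.0041, 0.1424]
ee_rot: [-1.571, -0.001, 0.038]
wrist_force: [-3.3, -2.3, 8.7]
width: 0.0005
```

{"method": "step_arm", "body": {"commands": [{"xyz": [0,0,0.01],"twist": [0,0,0]},{"xyz": [0,0,0.04],"twist": [0,0,0]},{"xyz": [0,0,0.08],"twist": [0,0,0]},{"xyz": [0,0,0.12],"twist": [0,0,0]},{"xyz": [0,0,0.149],"twist": [0,0,0]},{"xyz": [0,0,0.149],"twist": [0,0,0]}]}}

```text
time: 15.47
tool_pos: [0.4949, 0.0048, 0.2977]
ee_rot: [-1.571, -0.013, 0.039]
wrist_force: [0.3, 0.4, -0.5]
width: 0.0004
```

```bash
python3 - <<'E'
from h import *
o=robot.get_obs();print(o['tool_pos'],o['ee_rot'],o['wrist_force'])
p,d=robot.snapshot("top"); W=cloud("top",d)
m=(p[:,:,0]>90)&(p[:,:,1]<60)&(p[:,:,2]<70)&(d>0); mm=np.zeros_like(m);mm[180:215,280:400]=1
P=W[m&mm]; P=P[(P[:,2]>.08)&(P[:,2]<.2)&(abs(P[:,0]-.491)<.02)]; print(len(P),P.min(0),P.max(0),np.degrees(np.arctan(np.polyfit(P[:,1],P[:,2],1))))
cv2.imwrite("pics/top8.png",cv2.resize(p[100:240,180:420,::-1],None,fx=3,fy=3))
E
```

```text
[0.49485294 0.00483886 0.29773465] [-1.57099065 -0.01288594  0.03881367] [ 0.33102164  0.44485569 -0.45547244]
893 [ 0.47478361 -0.04330997  0.12921384] [0.50435412 0.16432306 0.13912873] [0.43801459 7.6166721 ]
```

View pics/top8.png

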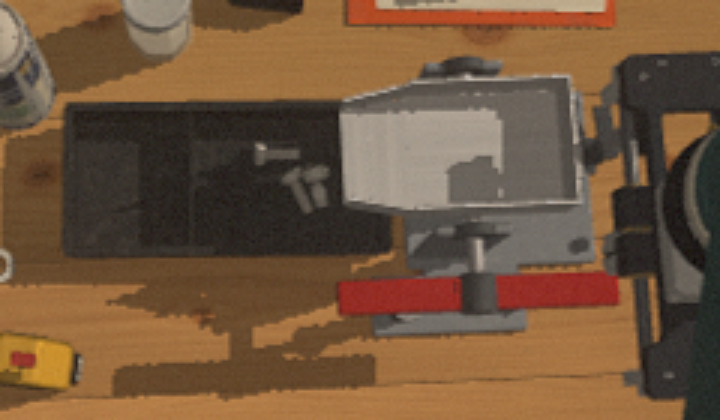

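{"method": "step_arm", "body": {"commands": [{"xyz": [0.01,-0.004,0],"twist": [0,0,-7]},{"xyz": [0.02,-0.008,0],"twist": [0,0,-14]},{"xyz": [0.03,-0.013,0],"twist": [0,0,-21]},{"xyz": [0.04,-0.018,0],"twist": [0,0,-28]},{"xyz": [0.05,-0.022,0],"twist": [0,0,-35]},{"xyz": [0.06,-0.027,0],"twist": [0,0,-42]},{"xyz": [0.07,-0.032,0],"twist": [0,0,-49]},{"xyz": [0.08,-0.036,0],"twist": [0,0,-56]},{"xyz": [0.09,-0.041,0],"twist": [0,0,-63]},{"xyz": [0.1,-0.045,0],"twist": [0,0,-70]},{"xyz": [0.11,-0.05,0],"twist": [0,0,-77]},{"xyz": [0.11,-0.05,0],"twist": [0,0,-84]}], "fingers": 130}}

```text
time: 16.52
tool_pos: [0.603, -0.0459, 0.2862]
ee_rot: [-1.576, 0.002, -1.434]
wrist_force: [-0.2, 0.4, -0.7]
width: 0.0463
```

{"method": "step_arm", "body": {"commands": [{"xyz": [0,0,0],"twist": [0,0,0]},{"xyz": [0,0,0],"twist": [0,0,0]},{"xyz": [0,0,-0.03],"twist": [0,0,0]},{"xyz": [0,0,-0.05],"twist": [0,0,0]},{"xyz": [0,0,-0.05],"twist": [0,0,0]}]}}

```text
time: 16.93
tool_pos: [0.5998, -0.0449, 0.2338]
ee_rot: [-1.581, 0.004, -1.425]
wrist_force: [0.2, -0.5, -1.5]
width: 0.0461
```

```bash
python3 - <<'E'
from h import *
o=robot.get_obs();print(o['tool_pos'],o['ee_rot'],o['width'])
p,d=robot.snapshot("wrist"); cv2.imwrite(f"pics/wrist9.png",p[:,:,::-1])
W=cloud("wrist",d); m=(p.max(2)<70)&(W[:,:,2]>.2)&(W[:,:,2]<.215)&(abs(W[:,:,0]-.604)<.04)&(abs(W[:,:,1]+.045)<.05)
P=W[m]; print(len(P)); 
if len(P): print(P.min(0),P.max(0),cv2.minAreaRect(P[:,:2].astype(np.float32)*1000))
E
```

```text
[ 0.59978266 -0.04486068  0.23379341] [-1.58115118  0.00373813 -1.4251859 ] 0.046137719608662836
786
[ 0.58417761 -0.05132391  0.20009666] [ 0.6269078  -0.03623043  0.2109231 ] ((605.459716796875, -43.85774612426758), (42.8777961730957, 11.058484077453613), 6.759031295776367)
```

View pics/wrist9.png

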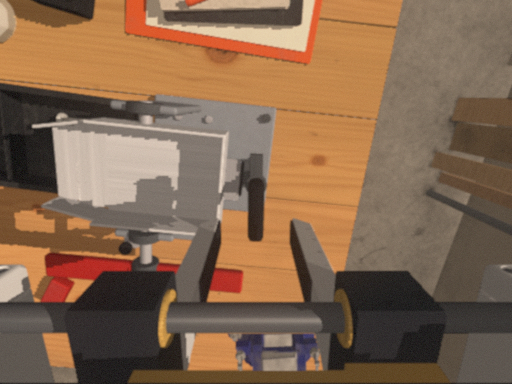

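{"method": "step_arm", "body": {"commands": [{"xyz": [0,0,-0.02],"twist": [0,0,0]},{"xyz": [0,0,-0.04],"twist": [0,0,0]},{"xyz": [0,0,-0.05],"twist": [0,0,0]},{"xyz": [0,0,-0.05],"twist": [0,0,0]},{"xyz": [0,0,-0.05],"twist": [0,0,0]}]}}

```text
time: 17.4
tool_pos: [0.6027, -0.0456, 0.1907]
ee_rot: [-1.571, -0.0, -1.427]
wrist_force: [0.6, 0.2, 0.0]
width: 0.046
```

{"method": "step_arm", "body": {"commands": [{"xyz": [0,0,0],"twist": [0,0,0]},{"xyz": [0,0,0],"twist": [0,0,0]},{"xyz": [0,0,0],"twist": [0,0,0]},{"xyz": [0,0,0],"twist": [0,0,0]},{"xyz": [0,0,0],"twist": [0,0,0]},{"xyz": [0,0,0],"twist": [0,0,0]}], "fingers": 255}}

```text
time: 17.9
tool_pos: [0.6026, -0.0448, 0.1905]
ee_rot: [-1.57, 0.002, -1.428]
wrist_force: [-1.0, 1.2, 1.4]
width: 0.012
```

Gripped. Turn it back by about 83°, in two halves.

{"method": "step_arm", "body": {"commands": [{"xyz": [0,0,0],"twist": [0,0,4]},{"xyz": [0,0,0],"twist": [0,0,9]},{"xyz": [0,0,0],"twist": [0,0,14]},{"xyz": [0,0,0],"twist": [0,0,19]},{"xyz": [0,0,0],"twist": [0,0,24]},{"xyz": [0,0,0],"twist": [0,0,29]},{"xyz": [0,0,0],"twist": [0,0,34]},{"xyz": [0,0,0],"twist": [0,0,39]},{"xyz": [0,0,0],"twist": [0,0,44]},{"xyz": [0,0,0],"twist": [0,0,49]}]}}

```text
time: 18.73
tool_pos: [0.6031, -0.0455, 0.1905]
ee_rot: [-1.57, -0.001, -0.569]
wrist_force: [0.6, -0.1, 1.2]
width: 0.0118
```

{"method": "step_arm", "body": {"commands": [{"xyz": [0,0,0],"twist": [0,0,5]},{"xyz": [0,0,0],"twist": [0,0,10]},{"xyz": [0,0,0],"twist": [0,0,15]},{"xyz": [0,0,0],"twist": [0,0,20]},{"xyz": [0,0,0],"twist": [0,0,25]},{"xyz": [0,0,0],"twist": [0,0,29]},{"xyz": [0,0,0],"twist": [0,0,32]},{"xyz": [0,0,0],"twist": [0,0,34]},{"xyz": [0,0,0],"twist": [0,0,34]}]}}

```text
time: 19.48
tool_pos: [0.6037, -0.0457, 0.1905]
ee_rot: [-1.571, -0.003, 0.021]
wrist_force: [3.8, 0.3, -0.1]
width: 0.0118
```

Open, retreat and check.

{"method": "step_arm", "body": {"commands": [{"xyz": [0,0,0],"twist": [0,0,0]},{"xyz": [0,0,0],"twist": [0,0,0]},{"xyz": [0,0,0],"twist": [0,0,0]},{"xyz": [0,0,0],"twist": [0,0,0]},{"xyz": [0,0,0.03],"twist": [0,0,0]},{"xyz": [0,0,0.06],"twist": [0,0,0]},{"xyz": [-0.01,0,0.09],"twist": [0,0,0]},{"xyz": [-0.04,0,0.11],"twist": [0,0,0]},{"xyz": [-0.08,-0.02,0.11],"twist": [0,0,0]},{"xyz": [-0.12,-0.05,0.11],"twist": [0,0,0]},{"xyz": [-0.15,-0.08,0.11],"twist": [0,0,0]},{"xyz": [-0.15,-0.08,0.11],"twist": [0,0,0]}], "fingers": 130}}

```text
time: 20.48
tool_pos: [0.4492, -0.128, 0.3011]
ee_rot: [-1.573, -0.0, 0.017]
wrist_force: [0.3, 0.0, 0.7]
width: 0.0458
```

```bash
python3 - <<'E'
from h import *
o=robot.get_obs();print(o['tool_pos'],o['ee_rot'],o['wrist_force'])
p,d=robot.snapshot("top"); W=cloud("top",d)
m=(p.max(2)<60)&(W[:,:,2]>.195)&(W[:,:,2]<.215)&(abs(W[:,:,0]-.604)<.04)&(abs(W[:,:,1]+.045)<.05)
P=W[m]; print(len(P),cv2.minAreaRect(P[:,:2].astype(np.float32)*1000) if len(P) else '')
m=(p[:,:,0]>90)&(p[:,:,1]<60)&(p[:,:,2]<70)&(d>0); mm=np.zeros_like(m);mm[180:215,280:400]=1
P=W[m&mm]; P=P[(P[:,2]>.08)&(P[:,2]<.2)&(abs(P[:,0]-.491)<.02)]; print(len(P),np.polyfit(P[:,1],P[:,2],1))
cv2.imwrite("pics/top10.png",p[:,:,::-1])
p,d=robot.snapshot("side"); cv2.imwrite("pics/side10.png",cv2.resize(p[130:320,180:400,::-1],None,fx=3,fy=3))
E
```

```text
[ 0.44921691 -0.1279643   0.30110081] [-1.57333770e+00 -1.81520944e-04  1.67424648e-02] [0.25920915 0.02832613 0.70950635]
129 ((603.4317626953125, -42.007450103759766), (11.601526260375977, 44.07776641845703), 0.682202160358429)
908 [0.00778763 0.13362019]
```

View pics/top10.png

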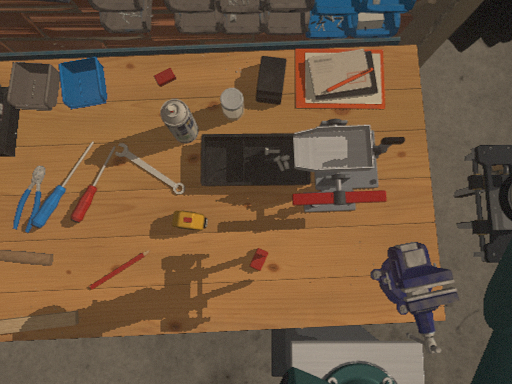

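View pics/side10.png

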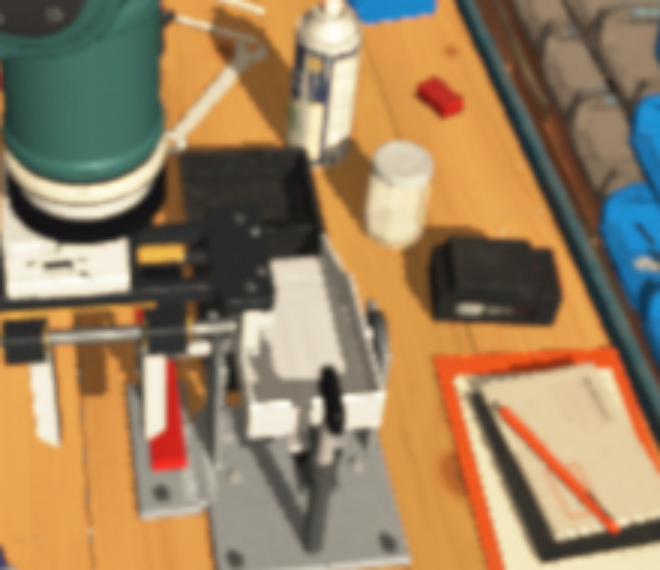

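```bash
python3 - <<'E'
import cv2
p=cv2.imread("pics/top10.png")[135:190,245:325]; cv2.imwrite("pics/z10.png",cv2.convertScaleAbs(cv2.resize(p,None,fx=10,fy=10,interpolation=cv2.INTER_CUBIC),alpha=1.8))
p=cv2.imread("pics/wrist7.png")[0:60,285:400]; cv2.imwrite("pics/z7.png",cv2.convertScaleAbs(cv2.resize(p,None,fx=7,fy=7,interpolation=cv2.INTER_CUBIC),alpha=1.2))
E
```

```text
(no output)
```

View pics/z10.png

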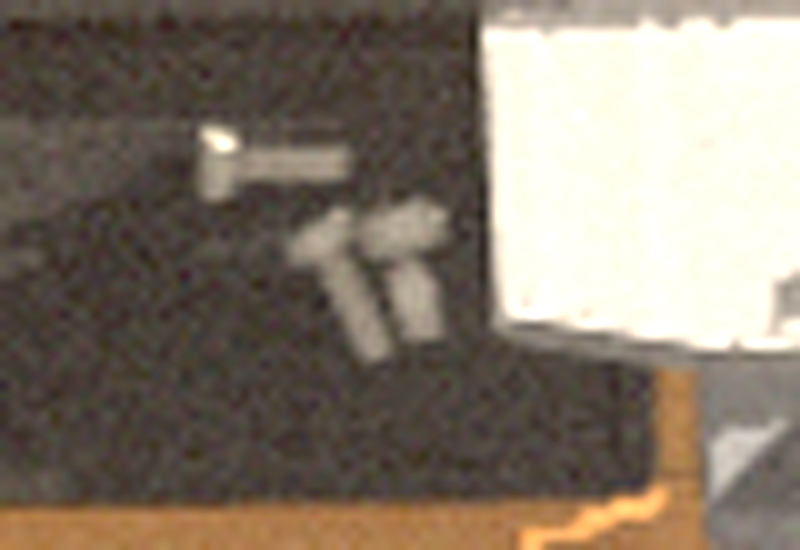

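View pics/z7.png

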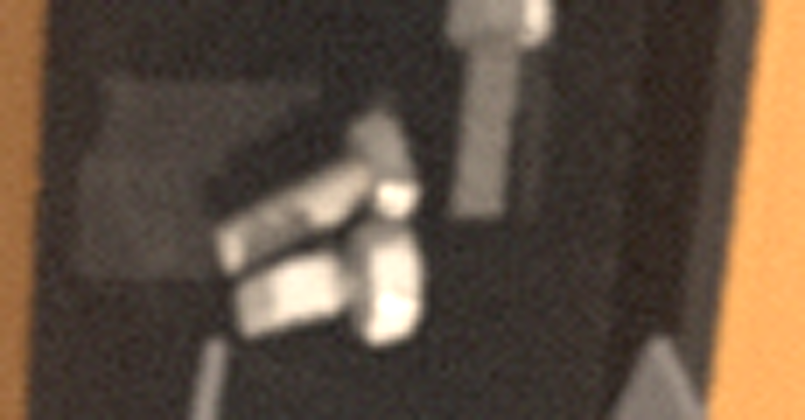

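```bash
python3 - <<'E'
from bench import robot
print(robot.close_job(), robot.get_obs()['time'])
E
```

```text
the job is handed in; nothing more can be done
the job is handed in; nothing more can be done
```

I emptied the pan into the black tray, brought it back level and locked it. The job is handed in; it gives no verdict. It took about 21 s of the 61 s allowed.

- **Clamp freed:** I turned the T-handle about 84° clockwise; the wrist camera measured roughly 1.46 rad.
- **Tipping:** I pushed the lever's front arm down in small steps. It moved at about 3–4 N, and the force rose to 9.5 N when it met the stop. I held it there for about a second at 7–8 N.
- **Nuts and bolts:** Before levelling, the pictures showed the pan empty and two bolts and two nuts in the tray. The nuts stand on edge beside one bolt, and the highest point I measured on any of them was 27 mm above the worktop.
- **Level and lock:** I pushed the rear arm down onto the rubber rest at about 9 N and turned the handle back.

The last checks showed a lever slope of 0.008 rad, so the pan is level. The handle was within about 0.1° of its starting direction. By eye, the tray and the things round about had not moved, and the gripper stood clear of everything.

No check failed. The cameras differed by up to about 8 mm on the handle's position along its length, which caused no trouble.

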